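# Unload the crimp fixture's carrier plate

## Task

Lift the carrier plate by its handle, level and straight up off its two tight dowels, tip the white connector housings on it into the open grey bin, and set the empty plate down flat, right way up, in the middle of the blue bench mat; after that, push the fixture's clear cover gently shut without slamming it. At any time along the way gather the same kind of housings lying loose on the bench, so that in the end every one is in the bin. Leave everything else on the bench where it stands.

Things in the scene. Friction and masses are not known exactly. Their poses are not given: they have to be found in the camera images.
- fixture: aluminium fixture, bolted down: base 220 (x) x 212 (y) x 24 mm, side cheeks 12 mm thick (inner faces at y = -94 and +94 mm) 74 mm high, no front or back wall. Origin: centre of its underside; z up, -x its front. Two steel dowels 10 mm thick at x = 35, y = -55 and +55 mm reach 54 mm height. The cover is hinged along its back (+x)
- nest (a point): the spot on the base (x = -20, y = 0, z = 24 mm in the fixture's frame) where the carrier plate's origin sits when it is on the dowels, axes alike
- plate: dark steel-grey carrier plate, 160 x 160 x 10 mm, about 0.45 kg, on the fixture's dowels by two through holes 11.4 mm wide at x = 55, y = -55 and +55 mm. Origin: centre of its underside, z up. Across it at x = 30 mm runs a stop wall 16 mm high, above it the handle; side rims 12 mm high from there to the front. The housings lie in front of the wall; the front edge (-x) is open
- plate_handle (a point): grip point of the plate's handle, at x = 30, y = 0, z = 62 mm in the plate's frame: the middle of a bar along the plate's y, 12 mm thick (x), 18 mm tall (z), 90 mm long, standing on two posts 10 mm wide at y = -40 and +40 mm. Grip it from above across its 12 mm
- plate_lip (a point): middle of the plate's open front edge, upper side (x = -80, y = 0, z = 10 mm in the plate's frame). The housings slide off over this edge when the plate is tipped with this edge down by more than about 30 degrees
- bin: the open grey plastic bin, 170 x 170 x 60 mm, walls 4 mm, 0.7 kg, loose on the bench; origin: centre of its underside. It stands to the left or to the right of the fixture, the mat on the other side
- mat: the blue bench mat, 180 x 180 x 4 mm, fixed on the bench; origin: centre of its underside
- cover (a joint): cover angle: 0 shut (level), 1.57 upright, 2.0 leaning fully back; starts at 1.6 to 1.8. Clear panel in a steel frame, 210 mm from hinge to free edge, 208 mm wide, 8 mm thick, 0.8 kg. Stiff hinge: it stays where it is left; the free edge needs 5 to 7 N when upright, 1 to 2 N near shut. Push its outer face from behind, then from above. Shut, its upper face is 84 mm high
- cover_hinge (a point): middle of the cover's hinge line, which runs along the fixture's y at x = 110, z = 76 mm in the fixture's frame; it lies on the panel's inner (lower when shut) face
- h1: a white connector housing, 28 x 22 x 18 mm (x, y, z), 16 g; origin: centre of its underside. Starts on the carrier plate; may be absent
- h2: a white connector housing, 28 x 22 x 18 mm (x, y, z), 16 g; origin: centre of its underside. Starts on the carrier plate; may be absent
- h3: a white connector housing, 28 x 22 x 18 mm (x, y, z), 16 g; origin: centre of its underside. Starts on the carrier plate; may be absent
- h4: a white connector housing, 28 x 22 x 18 mm (x, y, z), 16 g; origin: centre of its underside. Starts on the carrier plate; may be absent
- h5: a white connector housing, 28 x 22 x 18 mm (x, y, z), 16 g; origin: centre of its underside. Starts on the carrier plate; may be absent
- h6: a white connector housing, 28 x 22 x 18 mm (x, y, z), 16 g; origin: centre of its underside. Starts loose on the bench; may be absent
- h7: a white connector housing, 28 x 22 x 18 mm (x, y, z), 16 g; origin: centre of its underside. Starts loose on the bench; may be absent
- h8: a white connector housing, 28 x 22 x 18 mm (x, y, z), 16 g; origin: centre of its underside. Starts loose on the bench; may be absent
- h9: a white connector housing, 28 x 22 x 18 mm (x, y, z), 16 g; origin: centre of its underside. Starts loose on the bench; may be absent
- plug: bystander, to be left alone: a round metal and black plug connector standing on end, 34 mm across, 32 mm tall; not one of the housings; origin: on its underside, in the middle
- jar: bystander, to be left alone: a small lidded jar, 52 mm across, 60 mm tall; origin: on its underside, in the middle
- reel: bystander, to be left alone: a flat-lying white reel of brass terminals, 110 mm across, 32 mm tall; origin: on its underside, in the middle
- driver: bystander, to be left alone: a screwdriver with a black handle, 200 mm long; origin: on its underside, in the middle
- tape: bystander, to be left alone: a roll of paper tape lying flat, 90 mm across, 20 mm tall; origin: on its underside, in the middle
- mug: bystander, to be left alone: a white mug, 80 mm across, 90 mm tall; origin: on its underside, in the middle

How it is judged:
On the way, in this order (a step that is already met when the one before it is completed fails the run):
1. the plate is lifted clear of the dowels, level and straight above its place on the fixture (z of plate in the frame of nest above 0.034 m and horizontal distance between plate and nest below 0.03 m and angle between plate's own z axis and vertical below 0.15 rad), for 0.1 s.
2. the plate is tipped by more than 0.25 rad with its front edge above the bin (angle between plate's own z axis and vertical above 0.25 rad and x of plate_lip in the frame of bin between -0.11 and 0.11 m and y of plate_lip in the frame of bin between -0.11 and 0.11 m and z of plate_lip in the frame of bin above 0.02 m), for 0.1 s.
3. the plate lies flat and right way up on the mat, its centre within 40 mm of the mat's, let go (horizontal distance between plate and mat below 0.04 m and angle between plate's own z axis and vertical below 0.08 rad and z of plate in the frame of mat below 0.015 m and linear speed of plate below 0.02 m/s and contact force between the fingers and plate below 0.1 N), for 0.3 s.
4. the cover is shut (value of joint cover below 0.06 rad), for 0.2 s.
At the end, for the whole second after the job is handed in: every housing present lies in the bin, at rest; the plate lies flat (within 0.08 rad) and right way up on the mat, centre within 40 mm of the mat's centre; the cover is shut (within 0.06 rad) (x of h1 in the frame of bin between -0.085 and 0.085 m and y of h1 in the frame of bin between -0.085 and 0.085 m and z of h1 in the frame of bin between -0.005 and 0.06 m and linear speed of each of h1, h2, h3, h4, h5, h6, h7, h8, h9 below 0.03 m/s and x of h2 in the frame of bin between -0.085 and 0.085 m and y of h2 in the frame of bin between -0.085 and 0.085 m and z of h2 in the frame of bin between -0.005 and 0.06 m and x of h3 in the frame of bin between -0.085 and 0.085 m and y of h3 in the frame of bin between -0.085 and 0.085 m and z of h3 in the frame of bin between -0.005 and 0.06 m and x of h4 in the frame of bin between -0.085 and 0.085 m and y of h4 in the frame of bin between -0.085 and 0.085 m and z of h4 in the frame of bin between -0.005 and 0.06 m and x of h5 in the frame of bin between -0.085 and 0.085 m and y of h5 in the frame of bin between -0.085 and 0.085 m and z of h5 in the frame of bin between -0.005 and 0.06 m and x of h6 in the frame of bin between -0.085 and 0.085 m and y of h6 in the frame of bin between -0.085 and 0.085 m and z of h6 in the frame of bin between -0.005 and 0.06 m and x of h7 in the frame of bin between -0.085 and 0.085 m and y of h7 in the frame of bin between -0.085 and 0.085 m and z of h7 in the frame of bin between -0.005 and 0.06 m and x of h8 in the frame of bin between -0.085 and 0.085 m and y of h8 in the frame of bin between -0.085 and 0.085 m and z of h8 in the frame of bin between -0.005 and 0.06 m and x of h9 in the frame of bin between -0.085 and 0.085 m and y of h9 in the frame of bin between -0.085 and 0.085 m and z of h9 in the frame of bin between -0.005 and 0.06 m and horizontal distance between plate and mat below 0.04 m and angle between plate's own z axis and vertical below 0.08 rad and z of plate in the frame of mat below 0.015 m and linear speed of plate below 0.02 m/s and value of joint cover below 0.06 rad); the robot touches nothing.
It fails at once if the plate is tilted by more than 0.2 rad while still on the dowels (angle between plate's own z axis and vertical above 0.2 rad and z of plate in the frame of nest below 0.028 m and horizontal distance between plate and nest below 0.03 m).
It fails at once if the cover slams (faster than 1 rad/s within 0.3 rad of shut) (value of joint cover below 0.3 rad and velocity of joint cover below -1 rad/s).
It fails at once if a bystander (plug, jar, reel, screwdriver, tape or mug) is moved by more than 30 mm (distance of any of plug, jar, reel, driver, tape, mug from where it was at the start of the episode above 0.03 m).
Of h1, h2, h3, h4, h5 only 3 to 5 are there at a start; the rules pass over those that are not, and their reading is None.
Of h6, h7, h8, h9 only 2 to 4 are there at a start; the rules pass over those that are not, and their reading is None.
At some moment in a run one of h6, h7, h8, h9 may be knocked a few centimetres aside while the robot is not near it.
It also fails if it takes over 210 s, if anything falls off the work surface, if the arm or the gripper's body presses on something with over 40 N, if the wrist force passes 120 N, or if a joint passes its speed limit or range.

## Robot

A 6-joint arm with a two-finger parallel gripper is mounted at the origin on the work surface. World frame = base frame: x ahead of the robot, y to its left, z up, the work surface at z = 0. Lengths are in m, angles in rad, forces in N, time in s.
With the tool pointing down it reaches from about 0.275 to 0.875 m from the base axis. Payload 12.5 kg.
Tool frame: the origin (TCP) lies midway between the tips of the shut fingers; the grasp point (between the pads) lies 19 mm behind it (env.grip_point_offset is the distance from the TCP to the grasp point, in m); z points along the fingers, y is the direction in which the jaws open and shut (so a half turn about z gives the same grasp; the last joint's range is limited). The gripper opens to 85 mm and grips with 20 to 120 N. Pads are 22 mm wide; open, the fingers measure 114 mm over their backs; the gripper's body (76 mm by 85 mm) begins 54 mm behind the grasp point. The pads swing forward as they close: fully open they stand 13 mm farther back than shut.
Start: joints at [-1.201, 0.351, 1.652, -0, 1.139, -0.085], TCP at [0.242, -0.494, 0.231] pointing down, gripper open.
Joint ranges: [-2.75, 2.75], [-0.79, 2.1], [0.01, 2.65], [-1.57, 4.71], [0.07, 3.14], [-2.87, 2.87]. Speed limits (rad/s): [2.22, 2.22, 2.79, 3.14, 3.14, 3.14].

## Interface

Orientations are given as a 3x3 rotation matrix whose columns are the frame's x, y, z axes.
In Python, from station import sense, cams, workorder, env gives the robot as it stands. The module is installed in compiled form; this text tells all that it offers.
- The arm moves only by the shell command python3 -m inch 'ROWS' [OPENING]. ROWS is text: rows parted by semicolons, each of 6 numbers parted by spaces: the shift along the tool's x, y, z in mm, then the turn, a rotation vector about the tool's x, y, z in rad. In form: dx dy dz ax ay az; .... A call has 1 to 12 rows; each row is the pose to reach, as a shift and turn from the pose commanded when the call began, along the tool's axes at that moment; what a row does not reach only later rows make up. A row lasts 1/12 s, in which the tool goes at most 41.7 mm and 7.16 degrees, less where a joint would pass 70% of its speed; a pose out of reach is approached as far as the arm can. A call with a gripper value outside its range is refused whole. OPENING is the finger opening in mm, from 0 to 85.4, set as the call begins (- or left out, the last holds). The fingers move at their own pace and stop on an object; the grip force is fixed at half the most. Time passes only in rows, so rows that repeat a pose let the fingers close. It gives the time, the measured TCP pose, the force and the opening at its end, in the units of the state.
- sense(): the state, without advancing time (a new reading comes with each control period).
- cams.read_camera(name): name is "scene" or "top" or "wrist"; returns the picture (384x512x3 uint8, red, green, blue); there is no depth.
- cams.camera_info(name): a dict with "fx", "fy", "cx", "cy" (pixels), "k1" (the pictures are not rectified: a ray, as slopes to the right and down, at radius r is drawn at 1 + k1 r^2 times it, then the intrinsics apply), "R" (3x3) and "t" (3): a world point X has camera coordinates R X + t; the wrist camera has in their place "hand_eye" (4x4, takes a point from camera to tool coordinates, whose origin is the TCP and whose axes are the flange's). Camera axes: x right, y down, z forward; pixel columns grow to the right and rows downward; lengths in m; the calibration is good to about 2 mm. A picture is of the moment at which its call begins: read the wrist's pose just before it. camera_info takes no time and is no camera call.
- workorder.sign_off(): hands the job in, once; it reports no verdict.
The state is a dict: "time": time; "joint_pos": joint angles; "qvel": joint speeds; "tau": joint torques, N m; "ee_pos": TCP position; "eef_rot": TCP orientation; "contact_force": force on the tool from outside, world axes, zero at the start; "moment": the same for the moment, N m; "width": opening from 0.0 (shut) to 1.0 (fully open).
Only numpy, scipy, OpenCV 4.12 (cv2) and the standard library are available. Lean on these libraries where they do the work, as an engineer would, in place of code of your own. Each camera call takes 0.05 s, during which the arm holds its last target. There are 200 camera calls.

## Working session

There is one attempt and no reset: what is moved stays moved. The work goes in short steps, Python scripts to look and compute and a shell command to move; the robot and the scene stay as the last step left them, time stands still between calls to the robot, and variables do not carry over. Pictures are saved under pics/ and viewed, about 12 in all and at most 16, crops included, and the job is handed in when it is done.

```bash
mkdir -p pics
python3 - <<'E'
from station import sense,cams,env
import cv2,numpy as np
for n in("scene","top"):
    cv2.imwrite(f"pics/{n}0.png",cams.read_camera(n)[...,::-1])
for n in("scene","top","wrist"):print(n,cams.camera_info(n))
s=sense();print(s["time"],s["ee_pos"],s["eef_rot"],s["contact_force"],s["width"],env.grip_point_offset)
E
```

```text
scene {'fx': 426.27670810195724, 'fy': 426.27670810195724, 'cx': 253.03815451497275, 'cy': 192.93196743033235, 'k1': 0.007973383107629545, 'R': array([[-0.66152579,  0.7498155 , -0.01266238],
       [ 0.5426229 ,  0.46693855, -0.69823261],
       [-0.51763308, -0.46876978, -0.71575896]]), 't': array([ 0.387436  , -0.25020893,  1.72590419])}
top {'fx': 364.7403182229394, 'fy': 364.7403182229394, 'cx': 255.58168074960145, 'cy': 193.99162088483686, 'k1': -0.098408509436839, 'R': array([[-0.00803852, -0.99970781,  0.0227964 ],
       [-0.99926008,  0.00717327, -0.0377868 ],
       [ 0.03761223, -0.02308328, -0.99902577]]), 't': array([-0.00424519,  0.56254393,  1.18537525])}
wrist {'fx': 264.94823155071657, 'fy': 264.94823155071657, 'cx': 256.76445205719074, 'cy': 198.74658915624326, 'k1': -0.04989551768530789, 'hand_eye': array([[-1.24276174e-03, -9.58063369e-01, -2.86553723e-01,
         7.17274422e-02],
       [ 9.99999159e-01, -1.08471875e-03, -7.10273072e-04,
        -4.92400404e-04],
       [ 3.69656416e-04, -2.86554365e-01,  9.58063912e-01,
        -1.41625876e-01],
       [ 0.00000000e+00,  0.00000000e+00,  0.00000000e+00,
         1.00000000e+00]])}
0.1 [ 0.2415148  -0.49381252  0.23083019] [[ 8.98349756e-01  4.39280740e-01 -3.83116436e-04]
 [ 4.39280897e-01 -8.98349206e-01  9.99259989e-04]
 [ 9.47833217e-05 -1.06598070e-03 -9.99999427e-01]] [-0.31890958  0.43024885  1.00232796] 1.0004306101602225 0.0187
```

View pics/top0.png

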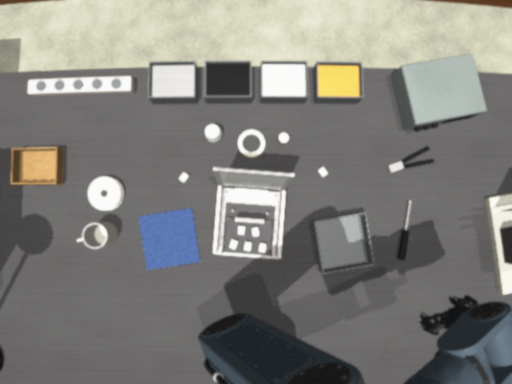

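View pics/scene0.png

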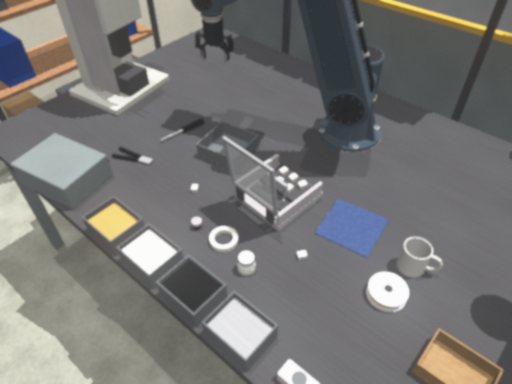

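The top view shows the fixture near (250,220) with its open cover at row 180. The bin is at (342,242), the mat at (169,239), and loose housings at about (184,177) and (323,172). The plug is at (284,138) and the jar at (213,132). I'll enlarge it.

```bash
cat > h.py <<'E'
from station import sense,cams
import numpy as np,cv2
def ray(n,uv,pose=None):
    c=cams.camera_info(n)
    d=np.array([(uv[0]-c['cx'])/c['fx'],(uv[1]-c['cy'])/c['fy']]);s=d.copy()
    for _ in range(20): s=d/(1+c['k1']*(s@s))
    v=np.array([*s,1.])
    if n=='wrist':
        p,R=pose; H=c['hand_eye']; return p+R@H[:3,3], R@H[:3,:3]@v
    R=np.array(c['R']);return -R.T@c['t'],R.T@v
def pt(n,uv,z,pose=None):
    o,d=ray(n,uv,pose);return o+d*(z-o[2])/d[2]
def proj(n,X,pose=None):
    c=cams.camera_info(n);X=np.array(X,float)
    if n=='wrist':
        p,R=pose;H=c['hand_eye'];x=H[:3,:3].T@(R.T@(X-p)-H[:3,3])
    else:x=c['R']@X+c['t']
    s=x[:2]/x[2];s=s*(1+c['k1']*(s@s));return s*c['fx']+[c['cx'],c['cy']]
def pose():
    s=sense();return np.array(s['ee_pos']),np.array(s['eef_rot'])
def shot(n,f,crop=None,k=1):
    P=pose();im=cams.read_camera(n)[...,::-1]
    cv2.imwrite(f'pics/raw_{f}.png',im)
    if crop: a,b,c,d=crop;im=im[b:d,a:c]
    im=cv2.resize(im,None,fx=k,fy=k,interpolation=cv2.INTER_CUBIC)
    cv2.imwrite(f'pics/{f}.png',im);np.savez(f'pics/{f}.npz',p=P[0],R=P[1])
def ld(f):
    d=np.load(f'pics/{f}.npz');return d['p'],d['R']
E
python3 - <<'E'
import cv2
im=cv2.imread('pics/top0.png')[125:280,135:385]
cv2.imwrite('pics/top0c.png',cv2.resize(im,None,fx=3.2,fy=3.2,interpolation=cv2.INTER_CUBIC))
E
```

```text
(no output)
```

View pics/top0c.png

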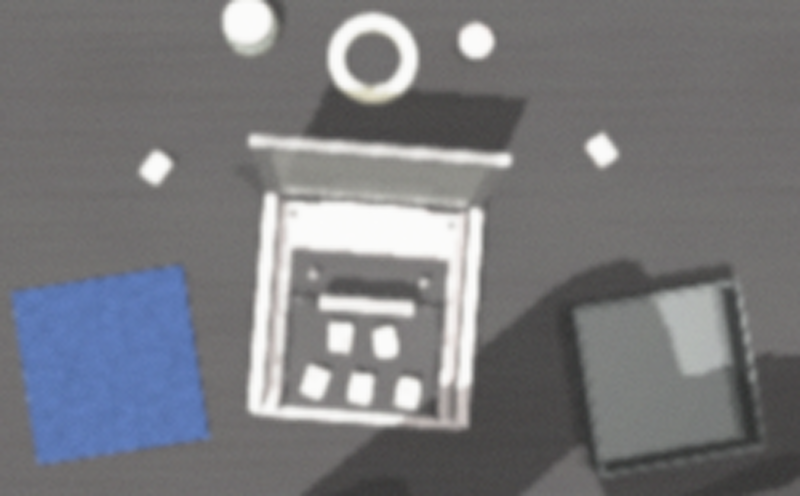

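Run:
```python
from h import *
P=lambda u,v,z:pt('top',(135+(u+.5)/3.2-.5,125+(v+.5)/3.2-.5),z)
def sh(n,L):
    for l,(u,v,z) in L.items(): print(n,l,np.round(P(u,v,z)*1000,1))
sh('fix',dict(BL=(265,194,.074),FL=(249,412,.074),FR=(466,428,.074),BR=(482,208,.074)))
sh('handle',dict(L=(320,304,.095),R=(414,308,.095)))
sh('dow',dict(L=(313,274,.054),R=(424,283,.054)))
sh('plate',dict(BL=(293,248,.034),BR=(449,262,.034)))
sh('bin',dict(BL=(573,306,.06),BR=(735,268,.06),FR=(763,442,.06),FL=(603,473,.06)))
sh('mat',dict(BL=(12,291,.004),BR=(182,265,.004),FR=(210,437,.004),FL=(38,464,.004)))
sh('loose',dict(A=(155,167,.018),B=(601,150,.018)))
sh('by',dict(plug=(476,41,.032),jar=(250,25,.06),tape=(373,57,.02)))
sh('cov',dict(L=(250,138,.28),R=(510,160,.28)))
sh('hous',dict(a=(341,337,.052),b=(385,342,.052),c=(315,381,.052),d=(361,388,.052),e=(408,392,.052)))
print([np.round(pt('scene',p,.018)*1000) for p in((302,254),(195,187))])
print(pt('top',(94,236),.09),pt('top',(105,194),.03),pt('top',(407,225),.02))
```

```text
fix BL [588.  111.1  74. ]
fix FL [377.3 127.7  74. ]
fix FR [359.7 -82.1  74. ]
fix BR [573.  -99.7  74. ]
handle L [481.7  57.6  95. ]
handle R [477.2 -31.6  95. ]
dow L [510.   65.8  54. ]
dow R [500.2 -43.6  54. ]
plate BL [536.1  86.5  34. ]
plate BR [520.8 -70.   34. ]
bin BL [ 476.3 -190.3   60. ]
bin BR [ 512.1 -354.    60. ]
bin FR [ 338.4 -380.5   60. ]
bin FL [ 311.2 -218.6   60. ]
mat BL [494.2 378.8   4. ]
mat BR [519.9 202.5   4. ]
mat FR [343.3 174.6   4. ]
mat FL [316.  352.5   4. ]
loose A [619.9 227.8  18. ]
loose B [ 634.6 -229.2   18. ]
by plug [ 745.2 -100.1   32. ]
by jar [756.7 126.7  60. ]
by tape [731.2   4.6  20. ]
cov L [619.9 106.1 280. ]
cov R [ 601.1 -101.   280. ]
hous a [447.7  38.7  52. ]
hous b [442.4  -4.7  52. ]
hous c [404.6  64.6  52. ]
hous d [397.3  19.3  52. ]
hous e [392.9 -27.   52. ]
[array([624., 231.,  18.]), array([ 638., -223.,   18.])]
[0.43347235 0.49267522 0.09      ] [0.56525692 0.48173321 0.03      ] [ 0.45501356 -0.51267829  0.02      ]
```

```bash
cat >> h.py <<'E'
from scipy.spatial.transform import Rotation as Ro
def Rdown(yaw,tilt=0):
    # tool y = heading yaw (plate x), z down; tilt = front-down tip about tool x
    y=np.array([np.cos(yaw),np.sin(yaw),0]);z=np.array([0,0,-1.])
    R=np.column_stack([np.cross(y,z),y,z])
    return R@Ro.from_rotvec([tilt,0,0]).as_matrix()
def go(p,R):
    p0,R0=pose();d=R0.T@(np.array(p)-p0)*1000
    print('row:',np.round(d,1),np.round(Ro.from_matrix(R0.T@R).as_rotvec(),3))
E
python3 - <<'E'
from h import *
go([.482,.013,.215],Rdown(-.082))
R=Rdown(-.082,.5);print(R[:,2])
E
```

```text
row: [ 438.7 -349.6   16.2] [-1.000e-03 -1.000e-03 -1.034e+00]
[-0.47781461  0.03926885 -0.87758256]
```

```bash
python3 -m inch '439 -350 16 0 0 -1.034;439 -350 16 0 0 -1.034;439 -350 16 0 0 -1.034;439 -350 16 0 0 -1.034;439 -350 16 0 0 -1.034;439 -350 16 0 0 -1.034;439 -350 16 0 0 -1.034;439 -350 16 0 0 -1.034;439 -350 16 0 0 -1.034;439 -350 16 0 0 -1.034;439 -350 16 0 0 -1.034;439 -350 16 0 0 -1.034' 85
python3 - <<'E'
from h import *
go([.482,.013,.215],Rdown(-.082))
E
```

```text
time: 1.1
ee_pos: [0.4561, -0.0404, 0.217]
eef_rot: [[0.082, 0.997, -0.0], [0.997, -0.082, -0.0], [-0.0, -0.0, -1.0]]
contact_force: [0.4, -0.4, -0.1]
width: 0.996
row: [55.3 21.4  2. ] [-0.  0.  0.]
```

```bash
python3 -m inch '54 21 2 0 0 0;54 21 2 0 0 0;54 21 2 0 0 0;54 21 2 0 0 0' 85
python3 - <<'E'
from h import *
shot('wrist','w1'); shot('top','t1')
R=Rdown(-.082)[:,:]
P=ld('w1');print(P[0])
for z in(.086,.095): print(proj('wrist',[.482,.013,z],P))
a=cv2.imread('pics/w1.png');b=cv2.imread('pics/t1.png')
b=cv2.resize(b[120:384,100:440],None,fx=1.1,fy=1.1)
cv2.imwrite('pics/c1.png',np.vstack([cv2.copyMakeBorder(a[:310],0,0,0,0,0),cv2.copyMakeBorder(b,0,0,0,512-b.shape[1],0)]))
E
```

```text
time: 1.43
ee_pos: [0.481, 0.0102, 0.2146]
eef_rot: [[0.08, 0.997, -0.001], [0.997, -0.08, -0.0], [-0.0, -0.001, -1.0]]
contact_force: [-0.6, -0.1, 0.3]
width: 0.996
[0.48099599 0.01018074 0.21464546]
[258.98521394 188.82000487]
[259.04704192 191.02971464]
```

View pics/c1.png

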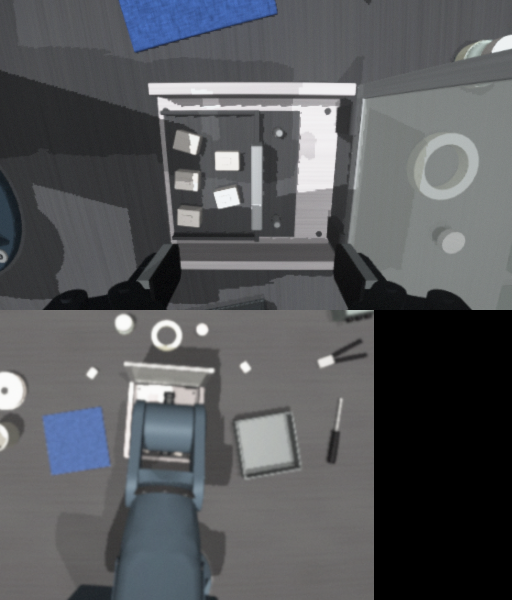

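The wrist view shows the handle bar from (257,147) to (257,229), upright in the picture, so the jaws are square to it. Five housings are on the plate, and only two loose ones appear in the top view.

```bash
python3 - <<'E'
from h import *
P=ld('w1')
for uv in((257,147),(257,188),(257,229)):print(pt('wrist',uv,.095,P))
E
python3 -m inch '2 -1 35 0 0 0;2 -1 70 0 0 0;2 -1 100 0 0 0;2 -1 125 0 0 0;2 -1 140 0 0 0;2 -1 148 0 0 0;2 -1 148 0 0 0;2 -1 148 0 0 0' 50
```

```text
[0.48350805 0.05742085 0.095     ]
[0.48017589 0.0163468  0.095     ]
[ 0.47653152 -0.02858319  0.095     ]
time: 2.2
ee_pos: [0.4805, 0.011, 0.0676]
eef_rot: [[0.083, 0.997, 0.0], [0.997, -0.083, -0.0], [-0.0, 0.0, -1.0]]
contact_force: [-0.2, -1.0, -0.9]
width: 0.585
```

```bash
python3 -m inch '3 0 0 0 0 0;3 0 0 0 0 0;3 0 0 0 0 0;3 0 0 0 0 0;3 0 0 0 0 0;3 0 0 0 0 0;3 0 0 0 0 0;3 0 0 0 0 0;3 0 0 0 0 0;3 0 0 0 0 0' 0
```

```text
time: 3.03
ee_pos: [0.481, 0.0147, 0.068]
eef_rot: [[0.082, 0.997, 0.001], [0.997, -0.082, -0.0], [0.0, 0.001, -1.0]]
contact_force: [-2.6, 0.2, 8.7]
width: 0.128
```

```bash
python3 -m inch '0 0 -3 0 0 0;0 0 -7 0 0 0;0 0 -12 0 0 0;0 0 -17 0 0 0;0 0 -22 0 0 0;0 0 -27 0 0 0'; python3 -m inch '0 0 -6 0 0 0;0 0 -12 0 0 0;0 0 -18 0 0 0;0 0 -25 0 0 0;0 0 -25 0 0 0;0 0 -25 0 0 0;0 0 -25 0 0 0'
python3 - <<'E'
from h import *
shot('wrist','w2')
E
```

```text
time: 3.53
ee_pos: [0.4806, 0.0147, 0.0946]
eef_rot: [[0.082, 0.997, 0.0], [0.997, -0.082, 0.0], [0.0, 0.0, -1.0]]
contact_force: [-0.6, -0.3, -6.0]
width: 0.129
time: 4.12
ee_pos: [0.4805, 0.0147, 0.1189]
eef_rot: [[0.082, 0.997, -0.0], [0.997, -0.082, 0.0], [-0.0, -0.0, -1.0]]
contact_force: [0.8, -0.4, -5.7]
width: 0.129
```

View pics/w2.png

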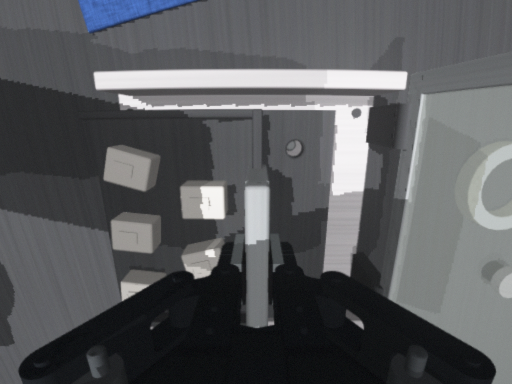

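Lifted level: both dowels are clear, all five housings are in view of the fixture, and the weight reads 5.7 N. Next I'll raise it and carry it to the bin.

```bash
python3 -m inch '0 0 -12 0 0 0;0 0 -30 0 0 0;0 0 -50 0 0 0;0 0 -70 0 0 0;0 0 -90 0 0 0;0 0 -103 0 0 0;0 0 -110 0 0 0;0 0 -110 0 0 0'
python3 - <<'E'
from h import *
go([.47,-.275,.23],Rdown(.155));
E
```

```text
time: 4.83
ee_pos: [0.481, 0.0147, 0.2299]
eef_rot: [[0.082, 0.997, 0.002], [0.997, -0.082, -0.0], [0.0, 0.002, -1.0]]
contact_force: [0.5, -0.5, -6.2]
width: 0.125
row: [-2.896e+02  1.280e+01 -1.000e-01] [ 0.002  0.    -0.237]
```

```bash
python3 -m inch '-8 0 0 0 0 -.02;-24 0 0 0 0 -.04;-48 0 0 0 0 -.06;-76 2 0 0 0 -.09;-106 4 0 0 0 -.12;-138 6 0 0 0 -.15;-170 8 0 0 0 -.18;-202 10 0 0 0 -.21;-232 13 0 0 0 -.237;-258 13 0 0 0 -.237;-278 13 0 0 0 -.237;-289 13 0 0 0 -.237'
python3 - <<'E'
from h import *
b=.155;u=np.array([np.cos(b),np.sin(b),0]);L=np.array([.41,-.286,.10])+.02*u
p0,R0=pose()
for t in(0,.2,.4,.55,.7,.8,.9,1.):
    p=L+u*(.11*np.cos(t)-.0333*np.sin(t))+np.array([0,0,.11*np.sin(t)+.0333*np.cos(t)])
    print(t,end=' ');go(p,Rdown(b,-t))
print(sense()['joint_pos'])
E
```

```text
time: 5.83
ee_pos: [0.4691, -0.2762, 0.2274]
eef_rot: [[-0.153, 0.988, -0.002], [0.988, 0.153, 0.001], [0.001, -0.002, -1.0]]
contact_force: [0.4, 0.4, -6.5]
width: 0.124
0 row: [-0.5 70.3 94. ] [-0.002 -0.001 -0.002]
0.2 row: [-0.5 61.5 72.8] [-0.202 -0.001 -0.002]
0.4 row: [-0.5 48.6 53.8] [-0.402 -0.001 -0.002]
0.55 row: [-0.5 36.6 41.4] [-0.552 -0.001 -0.002]
0.7 row: [-0.5 22.9 31. ] [-0.702 -0.001 -0.002]
0.8 row: [-0.5 12.9 25.2] [-0.802 -0.001 -0.002]
0.9 row: [-0.5  2.5 20.5] [-0.902 -0.    -0.002]
1.0 row: [-0.6 -8.4 16.8] [-1.002 -0.    -0.002]
[-6.17637042e-01  3.45706671e-01  1.66931146e+00 -3.12498759e-04
  1.12873134e+00 -7.70892383e-01]
```

```bash
python3 -m inch '0 8 5 0 0 0;0 22 15 0 0 0;0 38 30 0 0 0;0 52 45 0 0 0;0 60 55 -.06 0 0;0 60 60 -.12 0 0;0 59 63 -.2 0 0;0 54 60 -.28 0 0;0 49 54 -.36 0 0;0 45 50 -.42 0 0;0 45 50 -.42 0 0'
python3 - <<'E'
from h import *
b=.155;u=np.array([np.cos(b),np.sin(b),0]);L=np.array([.41,-.286,.10])+.02*u
for t in(.5,.6,.7,.8,.9,1.):
    p=L+u*(.11*np.cos(t)-.0333*np.sin(t))+np.array([0,0,.11*np.sin(t)+.0333*np.cos(t)])
    print(t,end=' ');go(p,Rdown(b,-t))
print(sense()['joint_pos'])
E
```

```text
time: 6.75
ee_pos: [0.5127, -0.2664, 0.178]
eef_rot: [[-0.154, 0.902, 0.403], [0.988, 0.139, 0.065], [0.002, 0.408, -0.913]]
contact_force: [-0.4, -0.1, -5.9]
width: 0.126
0.5 row: [-3.5 -2.  -5.2] [-0.079 -0.002 -0.002]
0.6 row: [ -3.5  -6.7 -15.7] [-0.179 -0.002 -0.002]
0.7 row: [ -3.5 -12.4 -25.6] [-0.279 -0.002 -0.002]
0.8 row: [ -3.5 -19.2 -35. ] [-0.379 -0.002 -0.002]
0.9 row: [ -3.5 -26.8 -43.6] [-0.479 -0.001 -0.002]
1.0 row: [ -3.5 -35.2 -51.4] [-0.579 -0.001 -0.002]
[-0.70383067  0.35215235  1.86526846  0.49954315  0.70473809 -1.20628805]
```

```bash
python3 -m inch '-2 -2 -6 -.08 0 0;-3 -4 -11 -.13 0 0;-3 -7 -16 -.18 0 0;-3 -9 -20 -.22 0 0;-3 -12 -25 -.27 0 0;-3 -15 -30 -.32 0 0;-3 -19 -35 -.38 0 0;-3 -23 -39 -.43 0 0;-3 -27 -43 -.48 0 0;-3 -27 -43 -.48 0 0;-3 -27 -43 -.48 0 0;-3 -27 -43 -.48 0 0'; python3 -m inch '0 0 0 0 0 0;0 0 0 0 0 0;0 0 0 0 0 0'
python3 - <<'E'
from h import *
shot('wrist','w3');shot('scene','s3',(160,60,330,210),3)
a=cv2.imread('pics/w3.png');b=cv2.imread('pics/s3.png')
cv2.imwrite('pics/c3.png',np.hstack([cv2.resize(a,None,fx=.8,fy=.8),cv2.resize(b[:,:], (348,307))]))
print(sense()['joint_pos'])
E
```

```text
time: 7.75
ee_pos: [0.4737, -0.2766, 0.2071]
eef_rot: [[-0.156, 0.616, 0.772], [0.988, 0.096, 0.122], [0.001, 0.782, -0.623]]
contact_force: [0.7, -0.1, -4.8]
width: 0.133
time: 8.0
ee_pos: [0.4735, -0.2767, 0.2074]
eef_rot: [[-0.155, 0.614, 0.774], [0.988, 0.097, 0.121], [-0.0, 0.783, -0.622]]
contact_force: [0.6, 0.2, -4.1]
width: 0.129
[-0.96947998  0.29887288  2.10861752  1.34036814  0.81210578 -2.15759779]
```

View pics/c3.png

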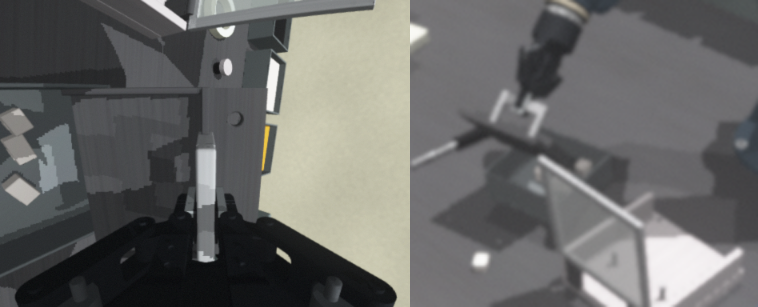

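Three housings show in the bin and the visible half of the plate is clear. The wrist force of 4.1 N matches a bare plate. I'll level it and carry it to the mat.

Run:
```python
from h import *
for t in(.6,.3,0): go([.47,-.276,.24],Rdown(.155,-t))
```

```text
row: [  1.3  23.6 -22.7] [ 0.3 -0.   0. ]
row: [  1.3  23.6 -22.7] [ 0.6 -0.   0. ]
row: [  1.3  23.6 -22.7] [ 0.9 -0.   0. ]
```

```bash
python3 -m inch '1 8 -8 .05 0 0;1 16 -15 .12 0 0;1 24 -22 .2 0 0;1 24 -22 .29 0 0;1 24 -22 .38 0 0;1 24 -22 .47 0 0;1 24 -22 .56 0 0;1 24 -22 .65 0 0;1 24 -22 .74 0 0;1 24 -22 .83 0 0;1 24 -22 .9 0 0;1 24 -22 .9 0 0'; python3 -m inch '0 0 0 0 0 0;0 0 0 0 0 0';python3 - <<'E'
from h import *
go([.448,.281,.24],Rdown(.147)); shot('top','t4',(300,200,390,290),6)
E
```

```text
time: 9.1
ee_pos: [0.4719, -0.2757, 0.2397]
eef_rot: [[-0.155, 0.988, -0.003], [0.988, 0.155, -0.0], [0.0, -0.003, -1.0]]
contact_force: [0.7, 0.7, -6.2]
width: 0.128
time: 9.27
ee_pos: [0.4704, -0.2761, 0.2395]
eef_rot: [[-0.154, 0.988, 0.002], [0.988, 0.154, 0.001], [0.001, 0.002, -1.0]]
contact_force: [0.5, -0.3, -4.8]
width: 0.128
row: [5.538e+02 6.380e+01 2.000e-01] [ 0.002 -0.001  0.008]
```

View pics/t4.png

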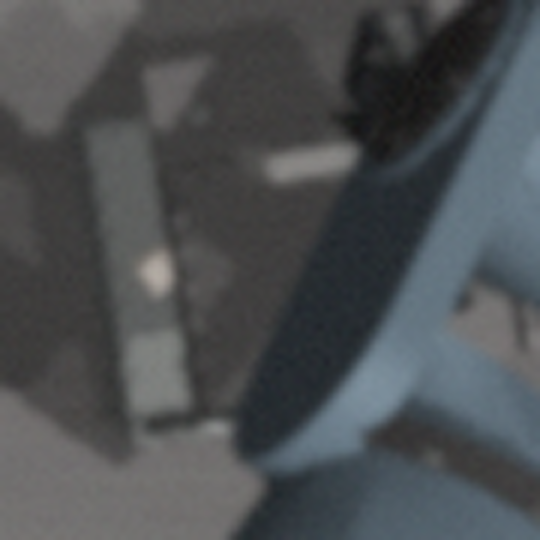

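That view is mostly blocked by the plate and the arm, with one housing visible in the bin at (155,272). I'll carry on to the mat and check the bin afterwards.

```bash
python3 -m inch '10 0 0 0 0 0;35 0 0 0 0 0;70 0 0 0 0 0;110 5 0 0 0 0;150 10 0 0 0 0;190 15 0 0 0 0;230 20 0 0 0 0;270 25 0 0 0 0;310 30 0 0 0 0;350 35 0 0 0 0;385 40 0 0 0 0;405 45 0 0 0 0'; python3 -m inch '20 3 0 0 0 0;50 6 0 0 0 0;80 10 0 0 0 0;110 14 0 0 0 0;130 17 0 0 0 0;143 19 0 0 0 0;149 19 0 0 0 0;149 19 0 0 0 0'
python3 - <<'E'
from h import *
go([.448,.281,.049],Rdown(.147)); shot('top','t5',(90,120,390,310),2.6)
E
```

```text
time: 10.32
ee_pos: [0.4512, 0.1339, 0.2401]
eef_rot: [[-0.155, 0.988, 0.001], [0.988, 0.155, 0.002], [0.002, 0.001, -1.0]]
contact_force: [0.5, -0.3, -4.7]
width: 0.13
time: 10.98
ee_pos: [0.4479, 0.2812, 0.2397]
eef_rot: [[-0.155, 0.988, -0.0], [0.988, 0.155, 0.0], [0.0, -0.0, -1.0]]
contact_force: [-0.7, -0.5, -5.0]
width: 0.132
row: [-3.000e-01  1.000e-01  1.907e+02] [-0.    -0.     0.009]
```

View pics/t5.png

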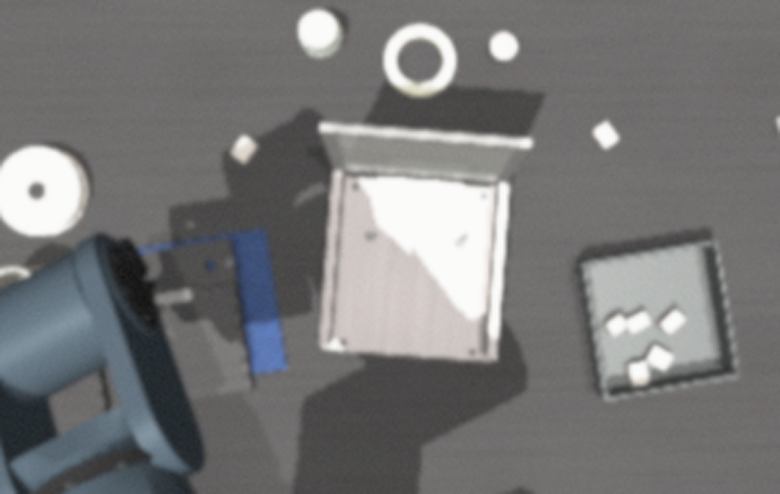

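The bin holds all five housings, at crop (617,324), (638,321), (674,321), (659,357) and (638,372). The plate is over the mat, so I'll lower it.

```bash
python3 -m inch '0 0 15 0 0 0;0 0 45 0 0 0;0 0 80 0 0 0;0 0 115 0 0 0;0 0 145 0 0 0;0 0 165 0 0 0;0 0 178 0 0 0;0 0 184 0 0 0;0 0 187 0 0 0;0 0 187 0 0 0'; python3 -m inch '0 0 1 0 0 0;0 0 2 0 0 0;0 0 3 0 0 0;0 0 4 0 0 0;0 0 4 0 0 0'
```

```text
time: 11.87
ee_pos: [0.4487, 0.2803, 0.053]
eef_rot: [[-0.154, 0.988, 0.0], [0.988, 0.154, 0.0], [0.0, 0.0, -1.0]]
contact_force: [-0.5, -0.4, -5.8]
width: 0.126
time: 12.28
ee_pos: [0.4484, 0.2809, 0.0489]
eef_rot: [[-0.154, 0.988, 0.0], [0.988, 0.154, 0.0], [0.0, 0.0, -1.0]]
contact_force: [-0.8, -0.4, -5.7]
width: 0.125
```

```bash
python3 -m inch '0 0 1 0 0 0;0 0 2 0 0 0;0 0 2 0 0 0;0 0 2 0 0 0'; python3 -m inch '0 0 1 0 0 0;0 0 1 0 0 0;0 0 1 0 0 0'
```

```text
time: 12.62
ee_pos: [0.4485, 0.281, 0.048]
eef_rot: [[-0.155, 0.988, 0.0], [0.988, 0.155, 0.0], [0.0, 0.0, -1.0]]
contact_force: [-5.1, -3.7, 13.5]
width: 0.126
time: 12.87
ee_pos: [0.4486, 0.281, 0.048]
eef_rot: [[-0.155, 0.988, 0.001], [0.988, 0.155, 0.0], [0.0, 0.001, -1.0]]
contact_force: [-10.6, -5.4, 27.2]
width: 0.131
```

Seated. I'll back off 1.5 mm and open.

```bash
python3 -m inch '0 0 -1.5 0 0 0;0 0 -1.5 0 0 0'; python3 -m inch '0 0 0 0 0 0;0 0 0 0 0 0;0 0 0 0 0 0;0 0 0 0 0 0;0 0 0 0 0 0;0 0 0 0 0 0;0 0 0 0 0 0;0 0 0 0 0 0' 55;  python3 -m inch '0 0 -10 0 0 0;0 0 -30 0 0 0;0 0 -60 0 0 0;0 0 -90 0 0 0;0 0 -115 0 0 0;0 0 -125 0 0 0;0 0 -125 0 0 0'
python3 - <<'E'
from h import *
shot('wrist','w6')
for d in (-.0,.3,-.3): pass
go([.622,.229,.18],Rdown(.155))
E
```

```text
time: 13.03
ee_pos: [0.4487, 0.2811, 0.048]
eef_rot: [[-0.154, 0.988, 0.001], [0.988, 0.154, 0.001], [0.0, 0.001, -1.0]]
contact_force: [-4.3, -2.2, 13.9]
width: 0.124
time: 13.7
ee_pos: [0.4484, 0.2809, 0.0473]
eef_rot: [[-0.154, 0.988, -0.0], [0.988, 0.154, -0.0], [-0.0, -0.0, -1.0]]
contact_force: [-0.1, -0.2, -0.4]
width: 0.644
time: 14.28
ee_pos: [0.4494, 0.2814, 0.175]
eef_rot: [[-0.154, 0.988, 0.004], [0.988, 0.154, 0.002], [0.001, 0.004, -1.0]]
contact_force: [0.3, 0.2, 0.0]
width: 0.645
row: [-78.1 163.3  -6.8] [ 0.002 -0.001 -0.   ]
```

View pics/w6.png

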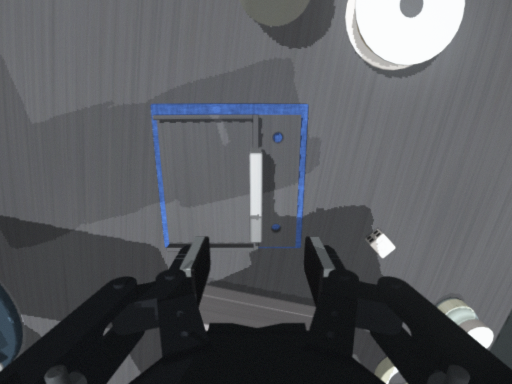

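The plate lies flat and centred on the mat with an even blue margin, and it is released. The loose housing is at (382,242). I'll hover over it and measure its angle.

```bash
python3 -m inch '-20 35 -5 0 0 0;-40 75 -5 0 0 0;-60 115 -5 0 0 0;-75 150 -5 0 0 0;-78 163 -5 0 0 0;-78 163 -5 0 0 0;-78 163 -5 0 0 0' 60
cat >> h.py <<'E'
def housing(f,c,z=.018,th=150,r=45):
    im=cv2.imread(f'pics/raw_{f}.png');P=ld(f);g=im.min(2)
    m=((g>th)).astype(np.uint8)
    n,l,st,ce=cv2.connectedComponentsWithStats(m)
    k=min([i for i in range(1,n) if st[i,4]>60],key=lambda i:np.hypot(*(ce[i]-c)))
    v,u=np.nonzero(l==k)
    W=np.array([pt('wrist',q,z,P)[:2]*1000 for q in zip(u,v)],np.float32)
    (x,y),(w,h),a=cv2.minAreaRect(W)
    print('px',ce[k],st[k],'world',round(x,1),round(y,1),'size',round(w,1),round(h,1),'axis(w) deg',round(a,1),'mean',W.mean(0))
E
python3 - <<'E'
from h import *
shot('wrist','w7');P=ld('w7');c=proj('wrist',[.622,.229,.018],P);print(P[0],c);housing('w7',c)
E
```

```text
time: 14.92
ee_pos: [0.6209, 0.2284, 0.1747]
eef_rot: [[-0.153, 0.988, -0.004], [0.988, 0.153, -0.001], [-0.0, -0.004, -1.0]]
contact_force: [-0.6, 0.3, 0.0]
width: 0.704
[0.62090102 0.22843373 0.1746859 ] [259.50438988 185.08352687]
px [256.46638655 184.96008403] [242 171  30  29 476] world 618.3 228.5 size 22.6 28.5 axis(w) deg 53.4 mean [618.5202  228.55794]
```

View pics/w7.png

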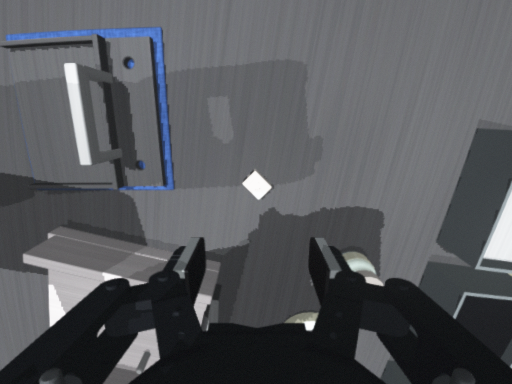

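```bash
python3 - <<'E'
from h import *
R=Rdown(np.radians(53.4));go([.6185,.2286,.06],R);go([.6185,.2286,.002],R)
E
python3 -m inch '0 -2 20 0 0 -.1;0 -2 40 0 0 -.2;0 -2 60 0 0 -.3;0 -2 75 0 0 -.4;0 -2 90 0 0 -.5;0 -2 100 0 0 -.6;0 -2 110 0 0 -.7;0 -2 114 0 0 -.777;0 -2 114 0 0 -.777;0 -2 114 0 0 -.777' 50
python3 - <<'E'
from h import *
R=Rdown(np.radians(53.4));go([.6185,.2286,.002],R)
E
```

```text
row: [  0.   -1.4 115.3] [-0.003 -0.001 -0.777]
row: [  0.   -1.3 173.3] [-0.003 -0.001 -0.777]
time: 15.8
ee_pos: [0.6184, 0.2291, 0.0631]
eef_rot: [[-0.802, 0.598, -0.001], [0.598, 0.802, -0.0], [0.001, -0.001, -1.0]]
contact_force: [-0.6, -0.6, -0.7]
width: 0.585
row: [-0.4 -0.3 61.1] [-0.001 -0.001 -0.002]
```

```bash
python3 -m inch '0 0 20 0 0 0;0 0 38 0 0 0;0 0 50 0 0 0;0 0 58 0 0 0;0 0 60 0 0 0;0 0 60 0 0 0' 50; python3 -m inch '0 0 0 0 0 0;0 0 0 0 0 0;0 0 0 0 0 0;0 0 0 0 0 0;0 0 0 0 0 0;0 0 0 0 0 0;0 0 0 0 0 0' 0;python3 -m inch '0 0 -20 0 0 0;0 0 -50 0 0 0;0 0 -90 0 0 0;0 0 -130 0 0 0;0 0 -170 0 0 0;0 0 -200 0 0 0;0 0 -220 0 0 0;0 0 -220 0 0 0'
python3 - <<'E'
from h import *
go([.45,.05,.22],Rdown(.155));go([.415,-.285,.22],Rdown(.155))
E
```

```text
time: 16.3
ee_pos: [0.6194, 0.2288, 0.0032]
eef_rot: [[-0.802, 0.597, -0.0], [0.597, 0.802, -0.0], [0.0, -0.0, -1.0]]
contact_force: [-0.6, -0.6, -0.0]
width: 0.586
time: 16.88
ee_pos: [0.6202, 0.2289, 0.0045]
eef_rot: [[-0.803, 0.596, 0.002], [0.596, 0.803, 0.001], [-0.001, 0.002, -1.0]]
contact_force: [-0.8, 0.7, 7.2]
width: 0.239
time: 17.55
ee_pos: [0.6212, 0.2292, 0.2289]
eef_rot: [[-0.803, 0.596, 0.008], [0.596, 0.803, 0.002], [-0.005, 0.006, -1.0]]
contact_force: [0.0, -0.4, 0.5]
width: 0.243
row: [  30.6 -245.9    7.2] [0.008 0.002 0.777]
row: [-141.1 -535.7    6.2] [0.008 0.002 0.777]
```

```bash
python3 - <<'E'
from h import *
go([.44,.14,.24],Rdown(.155))
E
python3 -m inch '9 -40 -10 0 0 .1;18 -80 -10 0 0 .2;27 -120 -10 0 0 .3;36 -155 -10 0 0 .4;45 -185 -10 0 0 .5;55 -205 -10 0 0 .6;75 -205 -10 0 0 .7;90 -179 -10 0 0 .777;91 -179 -10 0 0 .777;91 -179 -10 0 0 .777'
python3 - <<'E'
from h import *
go([.415,-.285,.14],Rdown(.155))
E
```

```text
row: [  92.2 -179.5  -12.7] [0.008 0.002 0.777]
time: 18.38
ee_pos: [0.4393, 0.1399, 0.233]
eef_rot: [[-0.156, 0.988, -0.0], [0.988, 0.156, -0.0], [-0.0, -0.0, -1.0]]
contact_force: [0.1, -0.0, 0.0]
width: 0.238
row: [-415.9  -90.5   93. ] [-0.     0.     0.002]
```

```bash
python3 -m inch '-41 -5 0 0 0 0;-82 -10 0 0 0 0;-123 -17 0 0 0 0;-164 -24 0 0 0 0;-205 -32 0 0 0 0;-246 -40 0 0 0 0;-287 -48 0 0 0 0;-328 -55 0 0 0 0;-365 -60 0 0 0 0;-395 -60 0 0 0 0;-416 -60 0 0 0 0;-418 -60 0 0 0 0'; python3 -m inch '0 0 30 0 0 0;0 0 70 0 0 0;0 0 110 0 0 0;0 0 140 0 0 0;0 0 158 0 0 0;0 0 165 0 0 0;0 0 165 0 0 0'; python3 -m inch '0 0 0 0 0 0;0 0 0 0 0 0;0 0 0 0 0 0;0 0 0 0 0 0;0 0 0 0 0 0' 40; python3 -m inch '0 0 -30 0 0 0;0 0 -70 0 0 0;0 0 -110 0 0 0;0 0 -130 0 0 0;0 0 -130 0 0 0'
python3 - <<'E'
from h import *
go([.636,-.226,.19],Rdown(.155))
E
```

```text
time: 19.38
ee_pos: [0.4444, -0.2867, 0.2326]
eef_rot: [[-0.153, 0.988, -0.0], [0.988, 0.153, -0.0], [-0.0, -0.0, -1.0]]
contact_force: [-0.1, 0.6, 0.2]
width: 0.235
time: 19.97
ee_pos: [0.444, -0.2823, 0.0669]
eef_rot: [[-0.155, 0.988, -0.003], [0.988, 0.155, 0.002], [0.002, -0.002, -1.0]]
contact_force: [0.1, 0.8, 0.4]
width: 0.245
time: 20.38
ee_pos: [0.4453, -0.2832, 0.069]
eef_rot: [[-0.154, 0.988, 0.001], [0.988, 0.154, -0.001], [-0.001, 0.001, -1.0]]
contact_force: [0.3, 0.0, -0.6]
width: 0.466
time: 20.8
ee_pos: [0.4467, -0.2842, 0.2034]
eef_rot: [[-0.154, 0.988, 0.007], [0.988, 0.155, -0.005], [-0.006, 0.006, -1.0]]
contact_force: [0.5, -0.3, 1.0]
width: 0.469
row: [ 28.4 196.   14.4] [0.006 0.006 0.   ]
```

```bash
python3 -m inch '8 40 15 0 0 0;16 80 15 0 0 0;24 120 15 0 0 0;28 160 15 0 0 0;28 190 15 0 0 0;28 196 15 0 0 0;28 196 15 0 0 0' 60
python3 - <<'E'
from h import *
shot('wrist','w8');P=ld('w8');c=proj('wrist',[.636,-.226,.018],P);print(P[0],c);housing('w8',c)
shot('top','t8',(90,120,390,310),1.9)
a=cv2.imread('pics/w8.png');b=cv2.imread('pics/t8.png')
cv2.imwrite('pics/c8.png',np.vstack([cv2.resize(a[:300],None,fx=.7,fy=.7),cv2.resize(b,(358,227))]) if 0 else np.vstack([np.pad(a[:230],((0,0),(0,58),(0,0))),b]))
E
```

```text
time: 21.38
ee_pos: [0.6352, -0.2242, 0.1818]
eef_rot: [[-0.156, 0.988, -0.001], [0.988, 0.156, 0.0], [0.001, -0.001, -1.0]]
contact_force: [-0.1, 0.2, -0.4]
width: 0.702
[ 0.63517437 -0.22422044  0.18182905] [258.5609217  185.65909669]
px [256.33333333 187.55308642] [243 176  28  24 405] world 634.0 -228.9 size 27.2 22.0 axis(w) deg 34.1 mean [ 633.7448  -228.73625]
```

View pics/c8.png

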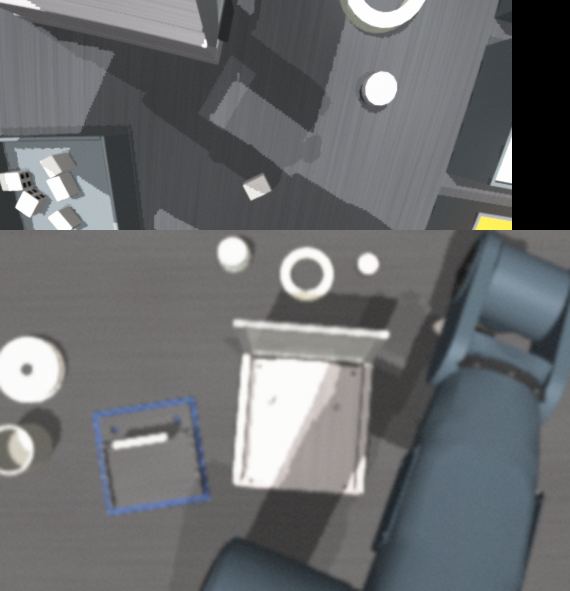

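Housing B is at (257,187), measured 27.2 × 22.0 mm at 34°. The plate lies well centred on the mat.

```bash
python3 -m inch '-4 -2 20 0 0 .12;-4 -2 40 0 0 .24;-4 -2 60 0 0 .36;-4 -2 75 0 0 .48;-4 -2 90 0 0 .6;-4 -2 100 0 0 .72;-4 -2 110 0 0 .84;-4 -2 118 0 0 .96;-4 -2 120 0 0 1.08;-4 -2 120 0 0 1.131;-4 -2 120 0 0 1.131' 50
python3 - <<'E'
from h import *
go([.634,-.2288,.003],Rdown(-np.radians(55.9)))
E
```

```text
time: 22.4
ee_pos: [0.6315, -0.23, 0.0633]
eef_rot: [[0.83, 0.557, -0.001], [0.557, -0.83, 0.0], [-0.0, -0.001, -1.0]]
contact_force: [-0.4, -0.3, 0.6]
width: 0.59
row: [ 2.7  0.4 60.3] [-0.001  0.    -0.004]
```

```bash
python3 -m inch '2 0 20 0 0 0;2 0 38 0 0 0;2 0 50 0 0 0;2 0 58 0 0 0;2 0 60 0 0 0;2 0 60 0 0 0' 50; python3 -m inch '0 0 0 0 0 0;0 0 0 0 0 0;0 0 0 0 0 0;0 0 0 0 0 0;0 0 0 0 0 0;0 0 0 0 0 0;0 0 0 0 0 0' 0;python3 -m inch '0 0 -20 0 0 0;0 0 -50 0 0 0;0 0 -90 0 0 0;0 0 -130 0 0 0;0 0 -170 0 0 0;0 0 -200 0 0 0;0 0 -200 0 0 0'
python3 - <<'E'
from h import *
go([.436,-.305,.20],Rdown(.155))
E
```

```text
time: 22.9
ee_pos: [0.6343, -0.2284, 0.0032]
eef_rot: [[0.828, 0.561, -0.0], [0.561, -0.828, 0.0], [-0.0, -0.0, -1.0]]
contact_force: [0.1, 1.0, 0.8]
width: 0.584
time: 23.48
ee_pos: [0.6352, -0.2285, 0.0045]
eef_rot: [[0.828, 0.56, 0.002], [0.56, -0.828, -0.001], [0.001, 0.002, -1.0]]
contact_force: [-0.6, -0.3, 5.9]
width: 0.237
time: 24.07
ee_pos: [0.637, -0.2292, 0.2112]
eef_rot: [[0.828, 0.56, 0.01], [0.56, -0.828, -0.004], [0.006, 0.009, -1.0]]
contact_force: [0.5, -0.8, 1.3]
width: 0.236
row: [-209.   -50.     9.4] [ 0.012  0.    -1.131]
```

```bash
python3 -m inch '-40 -10 5 0 0 -.12;-80 -20 5 0 0 -.24;-120 -30 5 0 0 -.36;-155 -40 5 0 0 -.48;-185 -50 5 0 0 -.6;-205 -50 5 0 0 -.72;-209 -50 5 0 0 -.84;-209 -50 5 0 0 -.96;-209 -50 5 0 0 -1.08;-209 -50 5 0 0 -1.131;-209 -50 5 0 0 -1.131'; python3 -m inch '0 0 30 0 0 0;0 0 70 0 0 0;0 0 105 0 0 0;0 0 125 0 0 0;0 0 133 0 0 0;0 0 133 0 0 0'; python3 -m inch '0 0 0 0 0 0;0 0 0 0 0 0;0 0 0 0 0 0;0 0 0 0 0 0;0 0 0 0 0 0' 40; python3 -m inch '0 0 -30 0 0 0;0 0 -70 0 0 0;0 0 -110 0 0 0;0 0 -150 0 0 0;0 0 -190 0 0 0;0 0 -230 0 0 0;0 0 -230 0 0 0'
python3 - <<'E'
from h import *
print(sense()['joint_pos'])
for x,y,z in((.75,-.19,.3),(.72,-.10,.3)): go([x,y,z],Rdown(-.082))
E
```

```text
time: 24.98
ee_pos: [0.4334, -0.3039, 0.1983]
eef_rot: [[-0.157, 0.988, 0.0], [0.988, 0.157, -0.0], [-0.0, 0.0, -1.0]]
contact_force: [0.3, -0.2, -0.1]
width: 0.238
time: 25.48
ee_pos: [0.4329, -0.3034, 0.0639]
eef_rot: [[-0.153, 0.988, -0.002], [0.988, 0.153, 0.002], [0.002, -0.002, -1.0]]
contact_force: [0.5, 0.3, -0.1]
width: 0.239
time: 25.9
ee_pos: [0.4338, -0.3042, 0.0661]
eef_rot: [[-0.154, 0.988, 0.001], [0.988, 0.154, -0.001], [-0.001, 0.001, -1.0]]
contact_force: [-0.3, 0.7, 0.2]
width: 0.472
time: 26.48
ee_pos: [0.4353, -0.3054, 0.3035]
eef_rot: [[-0.154, 0.988, 0.009], [0.988, 0.154, -0.008], [-0.009, 0.008, -1.0]]
contact_force: [0.0, -0.8, 0.5]
width: 0.466
[-6.99348242e-01  2.44891901e-01  1.61321566e+00  1.31208453e-05
  1.27113912e+00 -8.54318058e-01]
row: [ 65.5 328.7   5.5] [0.009 0.008 0.237]
row: [159.1 312.9   4.5] [0.009 0.008 0.237]
```

```bash
python3 - <<'E'
from h import *
go([.675,-.2,.33],Rdown(-.082))
E
python3 -m inch '14 35 -10 0 0 .1;28 70 -20 0 0 .2;42 105 -20 0 0 .237;56 140 -20 0 0 .237;66 180 -20 0 0 .237;66 215 -20 0 0 .237;66 245 -20 0 0 .237;66 253 -20 0 0 .237;66 253 -20 0 0 .237;66 253 -20 0 0 .237' 0
python3 - <<'E'
from h import *
shot('top','t9',(90,120,390,310),2.6)
go([.675,-.002,.33],Rdown(-.082));go([.675,-.002,.248],Rdown(-.082))
E
```

```text
row: [ 66.9 253.3 -25.1] [0.009 0.008 0.237]
time: 27.32
ee_pos: [0.673, -0.1996, 0.3147]
eef_rot: [[0.082, 0.997, -0.001], [0.997, -0.082, 0.0], [0.0, -0.001, -1.0]]
contact_force: [0.9, 0.2, -0.1]
width: -0.002
row: [197.4 -13.9 -14.8] [-0.  0. -0.]
row: [197.4 -13.8  67.2] [-0.  0. -0.]
```

View pics/t9.png

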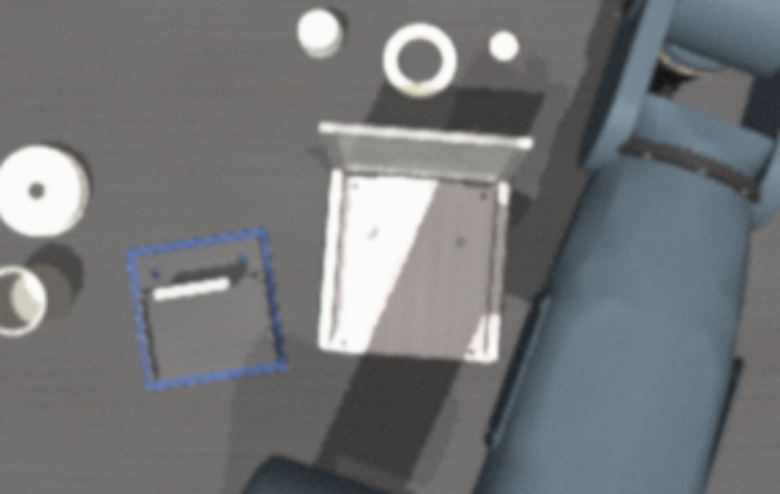

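The plate on the mat looks good and the fixture is empty. The arm hides the bin, so I'll check that later. I'm going behind the cover.

```bash
python3 -m inch '35 0 -10 0 0 0;75 -2 -15 0 0 0;115 -6 -15 0 0 0;155 -10 -15 0 0 0;185 -12 0 0 0 0;197 -12 30 0 0 0;197 -12 55 0 0 0;197 -12 67 0 0 0;197 -12 67 0 0 0;197 -12 67 0 0 0'
python3 - <<'E'
from h import *
print(sense()['joint_pos'])
F=np.array([.4735,.0142]);ux=np.array([np.cos(-.082),np.sin(-.082)])
p0,R0=pose();s=175
for t in(1.7,1.6,1.5,1.4,1.3,1.2,1.1,1.0,.9,.8,.7,.6,.5,.4,.3,.2,.1,.05,0):
    x=110-s*np.cos(t)+8*np.sin(t)+15; z=76+s*np.sin(t)+8*np.cos(t)
    w=F+ux*x/1000
    d=R0.T@(np.array([*w,z/1000])-p0)*1000
    print(t,np.round(d,0))
shot('wrist','w10')
E
```

```text
time: 28.2
ee_pos: [0.6773, -0.0033, 0.2493]
eef_rot: [[0.083, 0.997, 0.001], [0.997, -0.083, -0.0], [-0.0, 0.001, -1.0]]
contact_force: [0.5, 0.2, -0.1]
width: 0.004
[-7.35600438e-02  5.72090635e-01  1.26434296e+00 -7.91106044e-05
  1.30459006e+00  9.65999438e-03]
1.7 [  1. -49.   1.]
1.6 [  1. -66.  -1.]
1.5 [  1. -84.  -2.]
1.4 [   1. -101.   -1.]
1.3 [   1. -119.    2.]
1.2 [   1. -136.    7.]
1.1 [   1. -152.   14.]
1.0 [   1. -167.   22.]
0.9 [   1. -182.   31.]
0.8 [   1. -196.   42.]
0.7 [   1. -208.   54.]
0.6 [   0. -220.   68.]
0.5 [   0. -229.   82.]
0.4 [   0. -238.   98.]
0.3 [   0. -244.  114.]
0.2 [   0. -250.  131.]
0.1 [   0. -253.  148.]
0.05 [   0. -254.  156.]
0 [   0. -255.  165.]
```

View pics/w10.png

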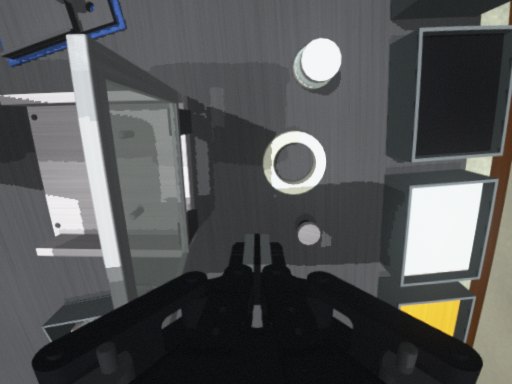

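The tool is behind the cover, whose upper edge runs along (80,40)–(120,290), and the fingertips are clear of it. I'll start the gentle push.

```bash
python3 -m inch '0 -15 0 0 0 0;0 -30 0 0 0 0;0 -40 0 0 0 0;0 -48 0 0 0 0;0 -56 0 0 0 0;0 -64 0 0 0 0;0 -72 0 0 0 0;0 -80 0 0 0 0'; python3 -m inch '0 -8 0 0 0 0;0 -16 0 0 0 0;0 -24 1 0 0 0;0 -32 2 0 0 0;0 -40 3 0 0 0;0 -48 5 0 0 0'
python3 - <<'E'
from h import *
F=np.array([.4735,.0142]);ux=np.array([np.cos(-.082),np.sin(-.082)])
p0,R0=pose();s=175
for t in(1.2,1.1,1.0,.9,.8,.7,.6,.5,.4,.3,.2,.1,.05,0):
    x=110-s*np.cos(t)+8*np.sin(t)+15; z=76+s*np.sin(t)+8*np.cos(t)
    d=R0.T@(np.array([*(F+ux*x/1000),z/1000])-p0)*1000
    print(t,np.round(d,0))
shot('scene','s11',(160,100,380,260),2.4)
E
```

```text
time: 28.92
ee_pos: [0.5989, 0.0037, 0.2504]
eef_rot: [[0.082, 0.997, 0.006], [0.997, -0.082, -0.0], [-0.0, 0.006, -1.0]]
contact_force: [5.5, -0.9, 4.9]
width: 0.001
time: 29.42
ee_pos: [0.5498, 0.008, 0.2441]
eef_rot: [[0.082, 0.997, 0.002], [0.997, -0.082, -0.0], [-0.0, 0.002, -1.0]]
contact_force: [3.1, -1.4, 5.1]
width: -0.0
1.2 [-0. -8.  2.]
1.1 [ -0. -24.   8.]
1.0 [ -0. -39.  16.]
0.9 [ -0. -54.  26.]
0.8 [ -0. -68.  37.]
0.7 [ -0. -80.  49.]
0.6 [ -0. -92.  62.]
0.5 [  -0. -101.   77.]
0.4 [  -0. -110.   92.]
0.3 [  -0. -117.  108.]
0.2 [  -0. -122.  125.]
0.1 [  -0. -125.  142.]
0.05 [  -0. -126.  151.]
0 [  -0. -127.  160.]
```

View pics/s11.png

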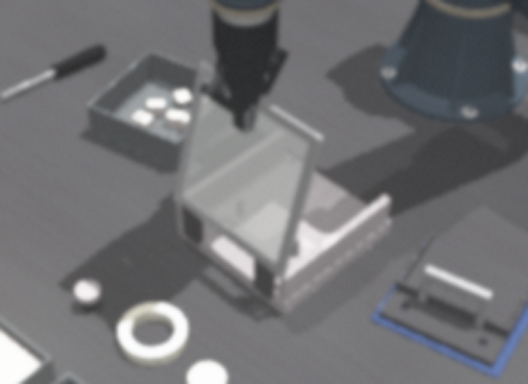

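The cover is following the fingers and stands at roughly 1.2 rad. Contact force is about 5 N, so I'll continue along the arc.

```bash
python3 -m inch '0 -8 2 0 0 0;0 -16 5 0 0 0;0 -24 8 0 0 0;0 -31 12 0 0 0;0 -39 16 0 0 0;0 -46 21 0 0 0;0 -54 26 0 0 0;0 -61 31 0 0 0;0 -68 37 0 0 0;0 -74 43 0 0 0;0 -80 49 0 0 0;0 -86 55 0 0 0'; python3 -m inch '0 -5 6 0 0 0;0 -10 13 0 0 0;0 -15 20 0 0 0;0 -19 27 0 0 0;0 -23 33 0 0 0;0 -26 39 0 0 0;0 -29 44 0 0 0;0 -31 49 0 0 0'
python3 - <<'E'
from h import *
F=np.array([.4735,.0142]);ux=np.array([np.cos(-.082),np.sin(-.082)])
p0,R0=pose();s=175
for t in(.4,.3,.2,.1,.05,0):
    x=110-s*np.cos(t)+8*np.sin(t)+15; z=76+s*np.sin(t)+8*np.cos(t)
    d=R0.T@(np.array([*(F+ux*x/1000),z/1000])-p0)*1000
    print(t,np.round(d,0))
E
```

```text
time: 30.47
ee_pos: [0.4634, 0.0153, 0.1875]
eef_rot: [[0.082, 0.997, -0.001], [0.997, -0.082, 0.0], [0.0, -0.001, -1.0]]
contact_force: [1.1, 0.4, 2.1]
width: -0.002
time: 31.13
ee_pos: [0.433, 0.0177, 0.1388]
eef_rot: [[0.082, 0.997, 0.0], [0.997, -0.082, -0.0], [-0.0, 0.0, -1.0]]
contact_force: [1.2, -0.9, 1.4]
width: -0.002
0.4 [ -0.   8. -13.]
0.3 [-0.  1.  3.]
0.2 [-0. -4. 20.]
0.1 [-0. -8. 37.]
0.05 [-0. -9. 46.]
0 [-0. -9. 55.]
```

```bash
python3 -m inch '0 0 4 0 0 0;0 -1 8 0 0 0;0 -2 12 0 0 0;0 -3 16 0 0 0;0 -4 20 0 0 0;0 -5 24 0 0 0;0 -6 28 0 0 0;0 -7 32 0 0 0;0 -8 36 0 0 0;0 -8 40 0 0 0;0 -9 43 0 0 0;0 -9 46 0 0 0'; python3 -m inch '0 0 2 0 0 0;0 0 4 0 0 0;0 0 6 0 0 0;0 0 7 0 0 0;0 0 7 0 0 0;0 0 7 0 0 0'
```

```text
time: 32.13
ee_pos: [0.4241, 0.0185, 0.0929]
eef_rot: [[0.082, 0.997, -0.0], [0.997, -0.082, 0.0], [-0.0, -0.0, -1.0]]
contact_force: [-0.4, -0.7, 1.1]
width: -0.002
time: 32.63
ee_pos: [0.4244, 0.0185, 0.0863]
eef_rot: [[0.082, 0.997, 0.0], [0.997, -0.082, 0.0], [0.0, 0.0, -1.0]]
contact_force: [-0.4, -0.2, 0.2]
width: -0.0
```

```bash
python3 -m inch '0 0 1 0 0 0;0 0 2 0 0 0;0 0 2 0 0 0;0 0 2 0 0 0'; python3 -m inch '0 0 1 0 0 0;0 0 2 0 0 0;0 0 2 0 0 0;0 0 2 0 0 0'
```

```text
time: 32.97
ee_pos: [0.4243, 0.0185, 0.0843]
eef_rot: [[0.082, 0.997, 0.0], [0.997, -0.082, 0.0], [0.0, 0.0, -1.0]]
contact_force: [0.7, 0.6, -0.8]
width: -0.0
time: 33.3
ee_pos: [0.4245, 0.0185, 0.0838]
eef_rot: [[0.082, 0.997, 0.0], [0.997, -0.082, -0.0], [-0.0, 0.0, -1.0]]
contact_force: [-11.0, -0.7, 33.7]
width: 0.0
```

Firm contact at z = 0.084 m, so the cover is shut. I'll retreat and do the final check.

```bash
python3 -m inch '0 0 -5 0 0 0;0 0 -20 0 0 0;0 0 -50 0 0 0;0 0 -90 0 0 0;0 0 -130 0 0 0;0 0 -170 0 0 0;0 0 -200 0 0 0;0 -30 -210 0 0 0;0 -60 -210 0 0 0;0 -60 -210 0 0 0;0 -60 -210 0 0 0'
python3 - <<'E'
from h import *
shot('top','t12',(80,110,420,310),2.35);shot('scene','s12',(100,90,440,290),1)
a=cv2.imread('pics/t12.png')[:400];b=cv2.imread('pics/raw_s12.png')[100:275,120:420]
b=cv2.resize(b,(int(300*1.14),200)); cv2.imwrite('pics/c12.png',np.vstack([a,np.pad(b,((0,0),(0,a.shape[1]-b.shape[1]),(0,0)))]))
E
```

```text
time: 34.22
ee_pos: [0.3638, 0.0235, 0.2927]
eef_rot: [[0.082, 0.997, 0.001], [0.997, -0.082, -0.0], [0.0, 0.001, -1.0]]
contact_force: [0.7, -0.4, 0.5]
width: -0.001
```

View pics/c12.png

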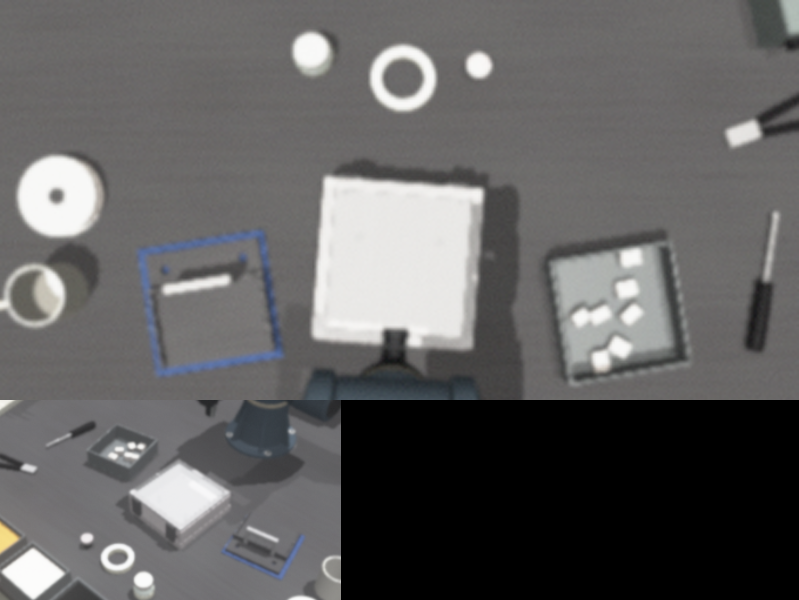

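The cover is shut, the plate is on the mat, and seven housings are in the bin. One last look at the whole bench in case a housing was hidden under the arm at the start.

View pics/raw_t12.png

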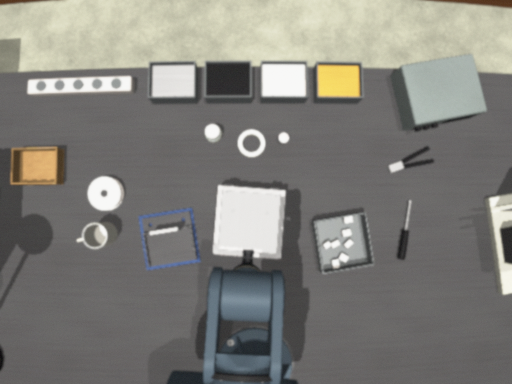

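The bench is clear of loose housings, and the bystanders are at their starting pixel positions. I'm handing the job in.

```bash
python3 -c "
from station import workorder,sense
print(workorder.sign_off(),sense()['time'])"
```

```text
the job is handed in; nothing more can be done
the job is handed in; nothing more can be done
```

The job is done and handed in at about 34 s of robot time; the sign-off gave no verdict.

- **Plate:** I lifted it level and straight off the dowels, tipped its five housings into the bin, and set it down flat and released in the middle of the mat.
- **Loose housings:** I picked up the two on the bench and dropped them in the bin.
- **Cover:** I pushed it shut along its arc, at about 0.35 rad/s near the end.

The last top and scene pictures show all seven housings in the bin, none loose, and the plate centred on the mat with an even blue margin. The cover is down; the fingers met firm resistance at 84 mm, its shut height. The bystanders show no visible movement, and the arm stands clear of everything. The closing press briefly reached about 34 N through the fingertips. No check failed or disagreed.

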